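# Index the drying carousel and hang the casting

### The job

Turn the drying carousel by its knob until the one empty hook points straight out of the open front of the guard hoop. Then pick up the hanger that stands on the table by its top tab, slide its eye onto that hook and press it in, gently, until it has clicked past the two ball catches and is up against the rubber stop. Let go, leaving the hanger hanging upright on the hook, still at the front, with the things around undisturbed.

Things in the scene. Friction and masses are not known exactly. Their poses are not given: they have to be found in the camera images.
- stand: Fixed drying stand: dark round base of 200 mm diameter, 14 mm thick, with a wire guard hoop (166 mm radius, 6 mm wire at 160 mm height, round the back half only; the front half is open). Origin: centre of the underside, on the carousel's vertical axis. Its z axis is up; its -x axis points out of the open front.
- carousel (a joint): Turning angle (rad, anticlockwise from above) of the carousel; turns without end, either way, against a friction of about 0.12 N m and stays where left. At 0 (or any full turn) the empty hook points along the stand's -x, out of the open front. Four level hooks 90 degrees apart; the other three carry fixed hangers of the same kind.
- knob_grip (a point): Point on the carousel's axis, 212 mm above the table, at grasp height of its round black fluted knob: 36 mm diameter, from 190 to 227 mm high. Its x and y axes turn with the carousel; the empty hook points along its -x.
- hook_tip (a point): Free end of the empty hook, on its centre line, 150 mm out from the carousel's axis, 160 mm high. The hook is a plain level round peg, 10 mm in diameter, with no upturn; its last 14 mm taper to 4 mm at the tip. Axes as knob_grip: the peg runs along x, -x is outward.
- hook_mid (a point): Point on the empty hook's centre line 100 mm out from the axis. Near it a 16 mm wide rubber stop, its face anywhere from 88 to 112 mm out (not measured, differs each time), gives 4 N per mm for up to 4 mm. 11 mm outside that face two sprung balls stick out 3 mm left and right; an eye passes them with 2 to 6 N and they spring back. More than 18 N on the stop is too much.
- hanger: Loose aluminium hanger, 0.18 kg with the stack of small cast plaster bricks fixed in it: base plate 44 x 60 x 6 mm (x by y), two uprights at y = +-27 mm, cross bar at 70 to 78 mm, and above it an upright plate 8 mm thick (along x), 24 mm wide (along y), up to 152 mm. Origin: centre of the underside, z up when it stands. It is the same both ways round.
- eye (a point): Centre of the hanger's square eye, 14 x 14 mm, through the 8 mm plate along the hanger's x axis, 100 mm above its underside.
- tab (a point): Middle of the part of the hanger's plate to grip, 140 mm above its underside, 40 mm above the eye; solid from 107 to 152 mm. Grip it across its 8 mm thickness (hanger's x).
- glue_bottle: Cream glue bottle with nozzle, 36 mm diameter, 92 mm tall, origin under its centre; leave alone.
- petri_dish: Clear dish, 84 mm diameter, 24 mm tall, origin under its centre; leave alone.
Not all that is in view belongs to the job. There is more than one size of the hanger; the one meant has the size given above.

How it is judged:
By the outcome, as a careful person would: the job done as asked, in the order asked, and still so for the second after the job is handed in, with the robot touching nothing.
It also fails if it takes over 67 s, if anything falls off the work surface, if the arm or the gripper's body presses on something with over 40 N, if the wrist force passes 120 N, or if a joint passes its speed limit or range.

### The arm

A 6-joint arm with a two-finger parallel gripper is mounted at the origin on a cart in front of the work surface, level with it; the furniture and walls round the work are solid. World frame = base frame: x ahead of the robot, y to its left, z up, the work surface at z = 0. Lengths are in mm, angles in rad, forces in N, time in s.
With the tool pointing down it reaches from about 300 to 850 mm from the base axis. Payload 4.2 kg.
Tool frame: the origin (TCP) lies at the very end of the fingers, on their centre line; the grasp point (between the pads) lies bot.grasp_offset behind it (bot.grasp_offset is the distance from the TCP to the grasp point, in mm); z points along the fingers, y is the line along which they close (so a half turn about z gives the same grasp; the last joint's range is limited). The gripper opens to 91 mm and grips with 3 to 60 N. Pads are 32 mm wide; open, the fingers measure 118 mm over their backs; the gripper's body (76 mm by 178 mm) begins 60 mm behind the grasp point.
Start: joints at [-1.352, 0.32, 1.565, -0, 1.257, -0.02], TCP at [136.012, -558.702, 177.876] pointing down, gripper open.
Joint ranges: [-3.11, 3.11], [-0.84, 2.01], [0.21, 2.61], [-1.34, 4.49], [0.05, 2.63], [-2.56, 2.56]. Speed limits (rad/s): [2.57, 2.57, 3.14, 3.14, 3.14, 3.14].

### API

Orientations are given as a rotation vector (axis times angle).
In Python, from bench import bot, read_camera, get_calibration gives the robot as it stands. The module is installed in compiled form; this text tells all that it offers.
- The arm moves only by the tool play_rows, never from a script. Its argument "series" is a list of rows, each an object of numbers: "grip": the finger opening in cm, from 0 to 9.12; "tx", "ty", "tz": the shift along the tool's x, y, z in cm; "turn": the turn about the tool's z in rad. In form: [{"grip": .., "tx": .., "ty": .., "tz": .., "turn": ..}, ...]. A call has 1 to 5 rows; each row shifts and turns the commanded pose from where the row before left it, along the tool's axes as they then stand; what a row does not reach is not made up. A row lasts 1/10 s, in which the tool goes at most 50 mm and 8.59 degrees, less where a joint would pass 70% of its speed; a pose out of reach is approached as far as the arm can. A call is refused whole if a number of a shift passes 5 or a number of a turn 0.15, either way. A call with a gripper value outside its range is refused whole. The fingers move at their own pace and stop on an object; "grip_force" is the grip in N (left out, the last holds). Time passes only in rows, so rows that do not move let the fingers close. It gives the time, the measured TCP pose, the force, the opening and the grip force at its end, in the units of the state.
- bot.sense(): the state, without advancing time (a new reading comes with each control period).
- read_camera(name): name is "scene" or "side" or "wrist"; returns (picture, depth): 400x640x3 uint8, blue, green, red; 400x640 float32, mm along the optical axis (not along the pixel's ray), 0 where there is no reading.
- get_calibration(name): a dict with "vfov" (degrees; the focal length in pixels is half the picture's height over the tangent of half this angle, whatever the lens; pixels are square), "cx", "cy" (the principal point, pixels), "origin" and "rotation" of the camera in the world; the wrist camera has in their place "T_tool_cam" (4x4, takes a point from camera to tool coordinates, whose origin is the TCP and whose axes are the flange's). Camera axes: x right, y down, z forward; pixel columns grow to the right and rows downward; lengths in mm; the calibration is good to about 2 mm. A picture is of the moment at which its call begins: read the wrist's pose just before it. get_calibration takes no time and is no camera call.
- bot.job_done(): hands the job in; it is judged then, once.
The state is a dict: "t": time; "joint_pos": joint angles; "joint_vel": joint speeds; "tau": joint torques, N m; "tcp_pos": TCP position; "tcp_rot": TCP orientation; "force": force on the tool from outside, world axes, zero at the start; "ft_torque": the same for the moment, N m; "finger_gap": finger opening in mm; "grip_force": force on a finger pad.
Only numpy, scipy, OpenCV 4.12 (cv2) and the standard library are available. Lean on these libraries where they do the work, as an engineer would, in place of code of your own. Each camera call takes 0.05 s, during which the arm holds its last target. There are 200 camera calls.

## Working session

There is one attempt and no reset: what is moved stays moved. The work goes in short steps, Python scripts to look and compute and a tool call to move; the robot and the scene stay as the last step left them, time stands still between calls to the robot, and variables do not carry over. Pictures are saved under pics/ and viewed, at most 13 in all, crops included, and the job is handed in when it is done.

Besides the shell and the picture viewer there is one more tool, called as name(argument=value, ...), one argument or row to a line, values as JSON. play_rows: Moves the arm, as the interface text tells. Its arguments: {"type":"object","properties":{"series":{"type":"array","items":{"type":"object","properties":{"grip":{"type":"number"},"tx":{"type":"number"},"ty":{"type":"number"},"tz":{"type":"number"},"turn":{"type":"number"}}}},"grip_force":{"type":"number"}},"required":["series"]}

```bash
mkdir -p pics; cat > h.py <<'E'
import numpy as np, cv2
from bench import bot, read_camera, get_calibration
from scipy.spatial.transform import Rotation as R
def cam(name):
    s=bot.sense(); im,d=read_camera(name); c=get_calibration(name)
    f=200/np.tan(np.radians(c['vfov'])/2)
    if name=='wrist':
        T=np.eye(4);T[:3,:3]=R.from_rotvec(s['tcp_rot']).as_matrix();T[:3,3]=s['tcp_pos'];T=T@np.array(c['T_tool_cam'])
    else:
        T=np.eye(4);r=np.array(c['rotation']);T[:3,:3]=r if r.shape==(3,3) else R.from_rotvec(r).as_matrix();T[:3,3]=c['origin']
    return im,d,(f,c['cx'],c['cy'],T)
def ray(k,u,v):
    f,cx,cy,T=k; return T[:3,:3]@np.array([(u-cx)/f,(v-cy)/f,1.])
def onz(k,u,v,z):
    r=ray(k,u,v);o=k[3][:3,3];return o+r*(z-o[2])/r[2]
def cloud(k,d):
    f,cx,cy,T=k; v,u=np.mgrid[:400,:640]
    P=np.stack([(u-cx)/f*d,(v-cy)/f*d,d],-1)@T[:3,:3].T+T[:3,3]; P[d<=0]=np.nan; return P
def proj(k,p):
    f,cx,cy,T=k;q=T[:3,:3].T@(np.array(p)-T[:3,3]);return f*q[0]/q[2]+cx,f*q[1]/q[2]+cy
E
python3 - <<'E'
from h import *
import pickle
D={}
for n in('scene','side'):
    im,d,k=cam(n);D[n]=(im,d,k);cv2.imwrite(f'pics/{n}.png',im);print(n,get_calibration(n))
pickle.dump(D,open('d0.pkl','wb'));s=bot.sense();print(bot.grasp_offset,s, R.from_rotvec(s['tcp_rot']).as_matrix().round(3))
E
```

```text
scene {'vfov': 48.53318643881368, 'cx': 308.8744099032957, 'cy': 197.85917789437582, 'origin': array([124.41517662, 745.83888722, 886.387711  ]), 'rotation': array([-0.74506193,  2.6998157 , -0.94214239])}
side {'vfov': 48.49858913707529, 'cx': 319.2484935143131, 'cy': 199.9150937530767, 'origin': array([373.60693994, 937.39900334, 682.15571662]), 'rotation': array([-0.19378128,  2.76140446, -1.38687382])}
18.8 {'t': 0.1, 'joint_pos': array([-1.35200920e+00,  3.20207854e-01,  1.56554503e+00, -1.21193865e-05,
        1.25742352e+00, -2.00018409e-02]), 'joint_vel': array([-0.00026421, -0.00229897, -0.00359866, -0.00292611,  0.00011172,
        0.00094981]), 'tau': array([ 7.23930066e-05, -4.13334382e+01, -2.32510042e+01,  7.28816539e-02,
        4.21886018e-02, -6.08802429e-05]), 'tcp_pos': array([ 135.88624839, -558.1825813 ,  177.12062937]), 'tcp_rot': array([-3.11766318e+00, -3.74016582e-01,  2.64739907e-04]), 'force': array([ 0.71061768,  0.11545611, -0.67915826]), 'ft_torque': array([0.0544944 , 0.00013707, 0.03514814]), 'grip_force': 0.0, 'finger_gap': 91.53258746384473} [[ 0.972  0.237 -0.   ]
 [ 0.237 -0.972  0.002]
 [ 0.    -0.002 -1.   ]]
```

View pics/scene.png

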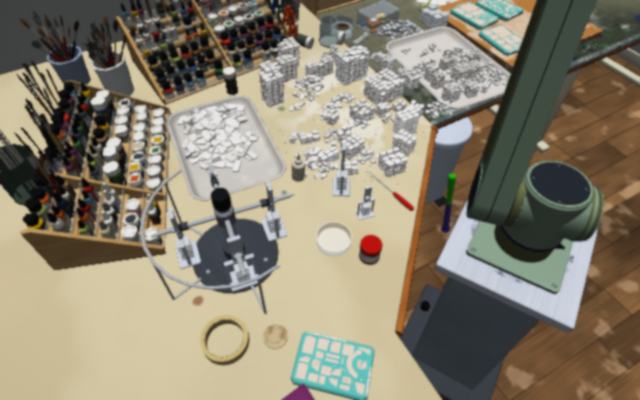

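View pics/side.png

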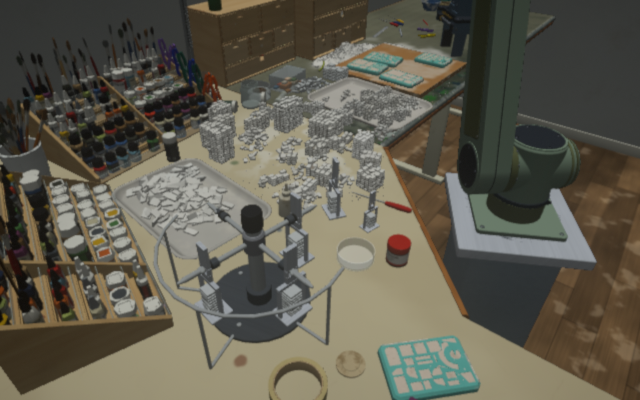

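```bash
python3 - <<'E'
from h import *
import pickle
D=pickle.load(open('d0.pkl','rb'))
C={}
for n in D:
    im,d,k=D[n];P=cloud(k,d);C[n]=P
    hsv=cv2.cvtColor(im,cv2.COLOR_BGR2HSV)
    g=lambda u,v:onz(k,u,v,0).round()
    # knob top: depth points at z 215-235
    dark=(hsv[...,2]<70)
    m=dark&(P[...,2]>195)&(P[...,2]<240)&(P[...,0]>250)&(P[...,0]<900)&(abs(P[...,1])<500)
    nl,lab,st,ce=cv2.connectedComponentsWithStats(m.astype(np.uint8))
    for i in range(1,nl):
        if st[i,4]>30: print(n,'knob?',st[i],np.nanmedian(P[lab==i],0).round(1))
    m=dark&(abs(P[...,2]-14)<8)
    nl,lab,st,ce=cv2.connectedComponentsWithStats(m.astype(np.uint8))
    for i in range(1,nl):
        if st[i,4]>300: q=P[lab==i];print(n,'base?',st[i],((np.nanpercentile(q,1,0)+np.nanpercentile(q,99,0))/2).round(1))
P=C['scene']
# top views of height
for n in D:
    P=C[n];
    for u,v in ([(342,150),(366,192),(298,168),(334,238),(222,190)] if n=='scene' else [(334,165),(371,200),(285,205),(355,250),(222,213),(252,210)]):
        print(n,u,v,P[v,u].round(),onz(D[n][2],u,v,160).round())
im=D['scene'][0][140:310,120:420];cv2.imwrite('pics/c1.png',cv2.resize(im,None,fx=2.66,fy=2.66,interpolation=cv2.INTER_CUBIC))
im=D['side'][0][130:350,130:420];cv2.imwrite('pics/c2.png',cv2.resize(im,None,fx=2.7,fy=2.7,interpolation=cv2.INTER_CUBIC))
E
```

```text
scene knob? [212 188  19  24 341] [548.8 383.  224. ]
side knob? [241 205  22  27 495] [552.9 387.1 220.2]
side knob? [286 248  10  10  50] [477.6 440.4 199.9]
side base? [530   4 110  21 329] [ -825.5 -2045.8    13.9]
side base? [ 218  263   67   50 1720] [580.5 353.1  15.7]
side base? [ 215  315   82   28 1420] [546.5 447.6  11.5]
side base? [  17  320  155   73 1018] [793.5 539.1  14. ]
scene 342 150 [443.  82. 148.] [437.  93. 160.]
scene 366 192 [356. 120.  87.] [334. 177. 160.]
scene 298 168 [548. 113.  56.] [495. 192. 160.]
scene 334 238 [383. 218.   0.] [336. 313. 160.]
scene 222 190 [557. 367. 227.] [601. 328. 160.]
side 334 165 [446.  73. 136.] [443. 110. 160.]
side 371 200 [354. 119.  81.] [357. 227. 160.]
side 285 205 [556. 112.  37.] [521. 269. 160.]
side 355 250 [380. 205.   2.] [378. 375. 160.]
side 222 213 [629. 322. 169.] [633. 311. 160.]
side 252 210 [554. 376. 227.] [580. 294. 160.]
```

View pics/c1.png

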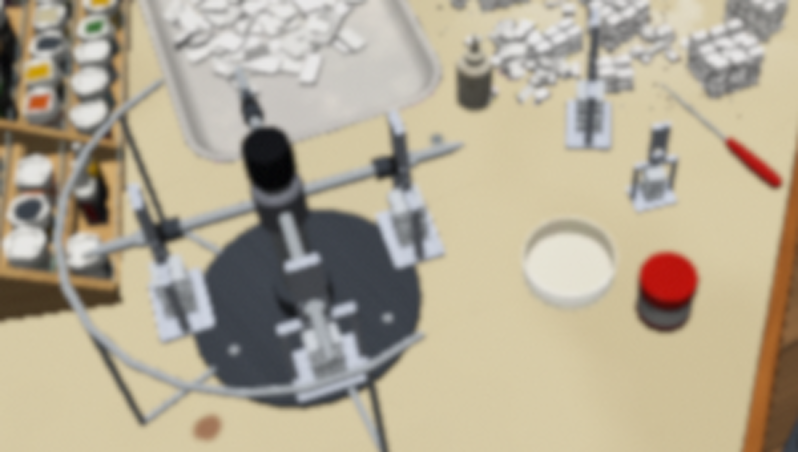

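View pics/c2.png

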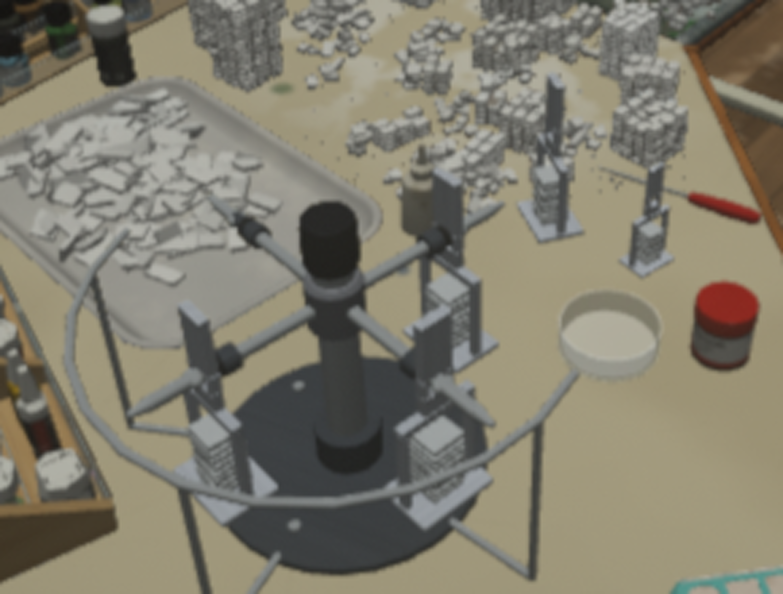

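```bash
python3 - <<'E'
from h import *
import pickle
D=pickle.load(open('d0.pkl','rb'))
ks,kd=D['scene'][2],D['side'][2]
f1=lambda x,y:(120+x/2.66,140+y/2.66)
f2=lambda x,y:(130+x/2.7,130+y/2.7)
for nm,a,b,z in [('hoopA',(422,337),(577,375),160),('hoopB',(162,84),(126,235),160),('tip',(237,68),(205,195),160),('tip opp',None,(492,422),160),('tipR',(460,145),(502,205),160),('tipL',(90,250),(132,412),160),('knobtop',(266,150),(330,221),227)]:
    print(nm,a and onz(ks,*f1(*a),z).round(1),onz(kd,*f2(*b),z).round(1))
# base ellipse & hoop points
for n in D:
    im,d,k=D[n];P=cloud(k,d)
    m=(abs(P[...,2]-160)<9)&(np.hypot(P[...,0]-560,P[...,1]-375)<200)&(np.hypot(P[...,0]-560,P[...,1]-375)>125)
    q=P[m]
    A=np.c_[2*q[:,:2],np.ones(len(q))];s=np.linalg.lstsq(A,(q[:,:2]**2).sum(1),rcond=None)[0]
    for _ in range(6):
        r=np.hypot(*(q[:,:2]-s[:2]).T);g=abs(r-166)<9;p=q[g]
        if len(p)<10:break
        A=np.c_[2*p[:,:2],np.ones(len(p))];s=np.linalg.lstsq(A,(p[:,:2]**2).sum(1),rcond=None)[0]
    print(n,len(q),len(p),s[:2],np.sqrt(s[2]+s[0]**2+s[1]**2))
    m=(P[...,2]>100)&(P[...,2]<158)&(np.hypot(P[...,0]-443,P[...,1]-85)<50)
    print('hanger',m.sum(),np.nanmedian(P[m],0).round(1))
    m=(P[...,2]>3)&(P[...,2]<10)&(np.hypot(P[...,0]-443,P[...,1]-85)<50)
    r=cv2.minAreaRect(P[m][:,:2].astype(np.float32));print('base',m.sum(),r)
E
```

```text
hoopA [394.  421.8 160. ] [393.7 422.7 160. ]
hoopB [712.  332.5 160. ] [712.5 335.5 160. ]
tip [669.7 286.6 160. ] [674.3 283.4 160. ]
tip opp None [439.  467.5 160. ]
tipR [463.9 261.6 160. ] [461.7 262.7 160. ]
tipL [646.9 486.5 160. ] [646.4 490.3 160. ]
knobtop [550.3 381.2 227. ] [552.  381.1 227. ]
scene 1002 813 [556.38049572 376.78747264] 164.7520884048199
hanger 84 [441.5  79.2 135.1]
base 189 ((440.975830078125, 77.8619384765625), (81.68643951416016, 88.76953887939453), 73.37467956542969)
side 1400 1148 [555.08143506 377.02981338] 164.4912868068802
hanger 144 [442.3  78.1 129.1]
base 153 ((435.6784362792969, 83.40322875976562), (66.39744567871094, 79.70365142822266), 8.71309757232666)
```

Two views agree. The stand's axis is near (554.5, 377) and its front points along about −105.4°. The empty hook is at about −38.6°, so the carousel turns roughly −67°. The full-size hanger, the taller of the two, stands near (442, 79). Moving towards it on the way to the knob.

play_rows(
  series=[
    {"tx":2.7,"ty":-3.4,"tz":-1.5},
    {"tx":2.7,"ty":-3.4,"tz":-1.5},
    {"tx":2.7,"ty":-3.4,"tz":-1.5},
    {"tx":2.7,"ty":-3.4,"tz":-1.5},
    {"tx":2.7,"ty":-3.4,"tz":-1.5},
  ],
)

```text
$.series[0]: bad value
```

play_rows(
  series=[
    {"tx":2.7,"ty":-3.4,"tz":-1.5},
    {"tx":2.7,"ty":-3.4,"tz":-1.5},
    {"tx":2.7,"ty":-3.4,"tz":-1.5},
    {"tx":2.7,"ty":-3.4,"tz":-1.5},
    {"tx":2.7,"ty":-3.4,"tz":-1.5},
  ],
)

```text
$.series[0]: bad value
```

play_rows(
  series=[
    {"tx":2.7,"ty":-3.4},
    {"tx":2.7,"ty":-3.4},
    {"tx":2.7,"ty":-3.4},
    {"tx":2.7,"ty":-3.4},
    {},
  ],
)

```text
$.series[0]: bad value
```

```bash
python3 - <<'E'
from h import *
im,d,k=cam('wrist');s=bot.sense();print(s['tcp_pos'],s['joint_pos'],s['t']);print(k[3].round(3))
cv2.imwrite('pics/w1.png',im);np.savez('w1',im=im,d=d,T=k[3],f=np.array(k[:3]))
print(proj(k,(442,79,152)),proj(k,(442,79,0)),proj(k,(554,377,227)))
E
```

```text
[ 135.90118311 -558.26761931  177.21990689] [-1.35202046e+00  3.20148610e-01  1.56537693e+00 -4.79423519e-06
  1.25742330e+00 -1.99873568e-02] 0.15
[[ 2.36000e-01 -9.28000e-01 -2.88000e-01  2.17603e+02]
 [-9.72000e-01 -2.26000e-01 -6.90000e-02 -5.37382e+02]
 [-1.00000e-03  2.96000e-01 -9.55000e-01  3.82903e+02]
 [ 0.00000e+00  0.00000e+00  0.00000e+00  1.00000e+00]]
(np.float64(-1400.563237909993), np.float64(-1118.758922639887)) (np.float64(-431.98635615884456), np.float64(-443.66895054435474)) (np.float64(26471.877258711458), np.float64(18442.229259858937))
```

View pics/w1.png

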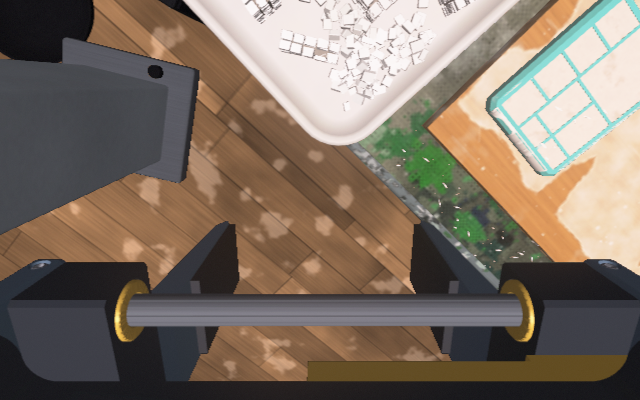

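The moves were refused because every field must be given. The wrist view still shows the start position, with tray and floor below the open fingers.

play_rows(
  series=[
    {"grip":9,"tx":2.7,"ty":-3.4,"tz":-1.5,"turn":0},
    {"grip":9,"tx":2.7,"ty":-3.4,"tz":-1.5,"turn":0},
    {"grip":9,"tx":2.7,"ty":-3.4,"tz":-1.5,"turn":0},
    {"grip":9,"tx":2.7,"ty":-3.4,"tz":-1.5,"turn":0},
    {"grip":9,"tx":2.7,"ty":-3.4,"tz":-1.5,"turn":0},
  ],
)

```text
t: 0.65
tcp_pos: [227.3, -359.8, 253.2]
tcp_rot: [-3.119, -0.373, -0.0]
force: [-0.3, 0.3, 0.2]
finger_gap: 90.0
grip_force: 0.0
```

play_rows(
  series=[
    {"grip":9,"tx":2.7,"ty":-3.4,"tz":-1.5,"turn":0},
    {"grip":9,"tx":2.7,"ty":-3.4,"tz":-1.5,"turn":0},
    {"grip":9,"tx":2.7,"ty":-3.4,"tz":-1.5,"turn":0},
    {"grip":9,"tx":2.7,"ty":-3.4,"tz":-1.5,"turn":0},
    {"grip":9,"tx":2.7,"ty":-3.4,"tz":-1.5,"turn":0},
  ],
)

```text
t: 1.15
tcp_pos: [318.0, -162.7, 328.4]
tcp_rot: [3.119, 0.373, 0.001]
force: [0.4, 0.2, 0.3]
finger_gap: 90.2
grip_force: 0.0
```

play_rows(
  series=[
    {"grip":9,"tx":2.7,"ty":-3.4,"tz":0,"turn":0},
    {"grip":9,"tx":2.7,"ty":-3.4,"tz":0,"turn":0},
    {"grip":9,"tx":2.7,"ty":-3.4,"tz":0,"turn":0},
    {"grip":9,"tx":2.7,"ty":-3.4,"tz":0,"turn":0},
    {"grip":9,"tx":0,"ty":0,"tz":0,"turn":0},
  ],
)

```text
t: 1.65
tcp_pos: [391.9, -2.7, 327.2]
tcp_rot: [-3.116, -0.386, 0.001]
force: [0.0, 0.2, -0.3]
finger_gap: 90.0
grip_force: 0.0
```

```bash
python3 - <<'E'
from h import *
im,d,k=cam('wrist');s=bot.sense();print(s['tcp_pos'],s['joint_pos'],s['t'])
cv2.imwrite('pics/w2.png',im);np.savez('w2',im=im,d=d,T=k[3],f=np.array(k[:3]))
print(proj(k,(442,79,152)),proj(k,(442,79,0)),proj(k,(554,377,227)))
E
```

```text
[390.91129416  -4.94881833 327.29239475] [-4.19300839e-02 -4.25787841e-02  1.63091435e+00 -1.56915817e-04
  1.55467797e+00  1.28474555e+00] 1.7
(np.float64(260.27947117088206), np.float64(99.60734006931554)) (np.float64(278.4466333004118), np.float64(95.05305169960275)) (np.float64(-157.32576015261662), np.float64(-170.7876817274094))
```

View pics/w2.png

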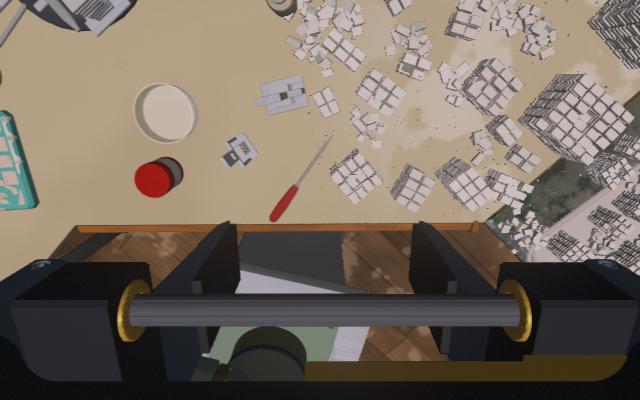

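The full-size hanger is at pixel (282,95), with its plate top near (262,100). The small hanger is at (240,150), the dish at (165,112), and the stand is off to the upper left. Measuring the hanger's yaw.

```bash
python3 - <<'E'
from h import *
z=np.load('w2.npz');k=(*z['f'],z['T']);P=cloud(k,z['d'])
near=np.hypot(P[...,0]-442,P[...,1]-79)<60
for lo,hi in((148,158),(140,160),(70,82),(3,9),(-2,2)):
    m=near&(P[...,2]>lo)&(P[...,2]<hi); q=P[m][:,:2]
    if len(q)>4:
        r=cv2.minAreaRect(q.astype(np.float32));print(lo,hi,len(q),np.median(P[m],0).round(1),r)
v,u=np.mgrid[:400,:640];hsv=cv2.cvtColor(z['im'],cv2.COLOR_BGR2HSV)
w=(slice(65,125),slice(245,320));g=(hsv[w][...,1]<45).astype(np.uint8)
n,l,st,ce=cv2.connectedComponentsWithStats(g);i=1+st[1:,4].argmax()
c=max(cv2.findContours((l==i).astype(np.uint8),0,1)[0],key=cv2.contourArea)[:,0]
W=np.array([onz(k,a+245,b+65,6)[:2] for a,b in c],np.float32);print('grey outline at z6',cv2.minAreaRect(W),W.min(0),W.max(0))
cv2.imwrite('pics/c3.png',cv2.resize(z['im'][60:130,235:330],None,fx=8,fy=8,interpolation=cv2.INTER_CUBIC))
E
```

```text
148 158 191 [444.7  70.8 150.7] ((444.6444091796875, 70.86318969726562), (7.961906909942627, 23.998668670654297), 27.497406005859375)
140 160 198 [444.8  70.4 150.7] ((444.6444091796875, 70.86318969726562), (7.961906909942627, 23.998668670654297), 27.497406005859375)
70 82 126 [453.5  54.3  76.7] ((444.67791748046875, 70.83529663085938), (7.734892845153809, 59.80817794799805), 27.52726936340332)
3 9 706 [446.9  64.9   4.8] ((458.2708435058594, 73.97575378417969), (70.69668579101562, 66.57665252685547), 27.637767791748047)
-2 2 3373 [444.1  86.1  -1. ] ((441.9902038574219, 79.89095306396484), (117.77285766601562, 117.92191314697266), 13.272188186645508)
grey outline at z6 ((441.35736083984375, 76.93280029296875), (43.91053771972656, 74.52239227294922), 27.692581176757812) [412.93918  34.50281] [476.0953   110.692535]
```

View pics/c3.png

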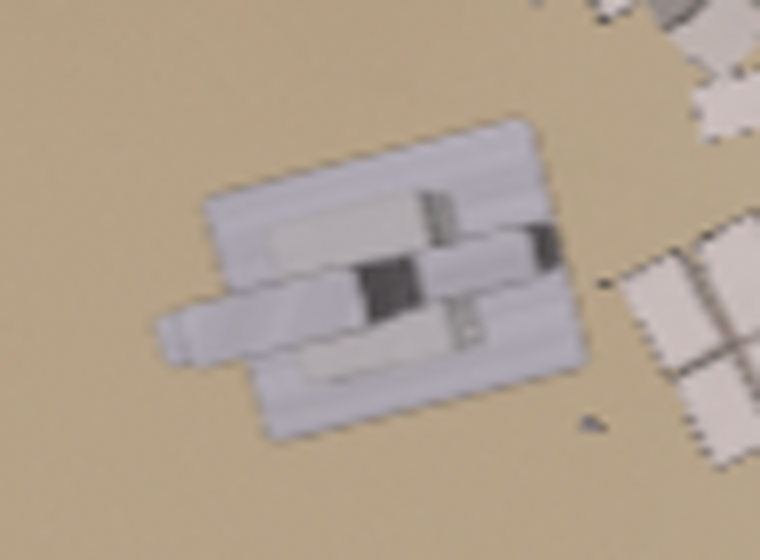

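The hanger is at (444.6, 70.9). Its 8 × 24 mm top measures right at z ≈ 151, and its x axis is at 27.5°. Going over the knob and turning the wrist.

play_rows(
  series=[
    {"grip":7,"tx":2.5,"ty":-3.3,"tz":0,"turn":0},
    {"grip":7,"tx":2.5,"ty":-3.3,"tz":0,"turn":0},
    {"grip":7,"tx":2.5,"ty":-3.3,"tz":0,"turn":0},
    {"grip":7,"tx":2.5,"ty":-3.3,"tz":0,"turn":0},
    {"grip":7,"tx":2.5,"ty":-3.3,"tz":0,"turn":0},
  ],
)

```text
t: 2.2
tcp_pos: [473.7, 182.7, 327.9]
tcp_rot: [3.119, 0.371, -0.0]
force: [1.3, 0.1, -0.0]
finger_gap: 69.9
grip_force: 0.0
```

play_rows(
  series=[
    {"grip":7,"tx":2.5,"ty":-3.3,"tz":0,"turn":0},
    {"grip":7,"tx":2.5,"ty":-3.3,"tz":0,"turn":0},
    {"grip":7,"tx":2.5,"ty":-3.3,"tz":0,"turn":0},
    {"grip":7,"tx":2.5,"ty":-3.3,"tz":0,"turn":0},
    {"grip":7,"tx":2.5,"ty":-3.3,"tz":0,"turn":0},
  ],
)

```text
t: 2.7
tcp_pos: [556.9, 372.2, 327.7]
tcp_rot: [3.119, 0.37, -0.0]
force: [1.4, -0.0, 0.6]
finger_gap: 69.9
grip_force: 0.0
```

play_rows(
  series=[
    {"grip":7,"tx":0,"ty":0,"tz":0,"turn":-0.14},
    {"grip":7,"tx":0,"ty":0,"tz":0,"turn":-0.14},
    {"grip":7,"tx":0,"ty":0,"tz":0,"turn":-0.14},
    {"grip":7,"tx":0,"ty":0,"tz":0,"turn":-0.14},
    {"grip":7,"tx":0,"ty":0,"tz":0,"turn":-0.14},
  ],
)

```text
t: 3.2
tcp_pos: [556.5, 370.7, 327.6]
tcp_rot: [2.799, 1.425, -0.002]
force: [-0.1, 0.3, -0.2]
finger_gap: 70.1
grip_force: 0.0
```

play_rows(
  series=[
    {"grip":7,"tx":0,"ty":0,"tz":0,"turn":-0.14},
    {"grip":7,"tx":0,"ty":0,"tz":0,"turn":-0.14},
    {"grip":7,"tx":0,"ty":0,"tz":0,"turn":-0.14},
    {"grip":7,"tx":0,"ty":0,"tz":0,"turn":-0.14},
    {"grip":7,"tx":0,"ty":0,"tz":0,"turn":0},
  ],
)

```text
t: 3.7
tcp_pos: [556.4, 370.9, 327.7]
tcp_rot: [2.302, 2.137, -0.001]
force: [0.0, -0.3, -0.6]
finger_gap: 70.0
grip_force: 0.0
```

```bash
cat >> h.py <<'E'
def head():
    s=bot.sense();m=R.from_rotvec(s['tcp_rot']).as_matrix();return s,np.arctan2(m[1,0],m[0,0])
def totool(h,dx,dy): return np.cos(h)*dx+np.sin(h)*dy, np.sin(h)*dx-np.cos(h)*dy
def circ(q,r0,c,tol=9):
    s=np.array(c)
    for _ in range(8):
        g=abs(np.hypot(*(q[:,:2]-s[:2]).T)-r0)<tol;p=q[g]
        A=np.c_[2*p[:,:2],np.ones(len(p))];s=np.linalg.lstsq(A,(p[:,:2]**2).sum(1),rcond=None)[0]
    return s[:2],np.sqrt(s[2]+s[0]**2+s[1]**2),p
E
python3 - <<'E'
from h import *
im,d,k=cam('wrist');s,h=head();print(s['tcp_pos'],np.degrees(h),s['joint_pos'].round(2),s['t'])
cv2.imwrite('pics/w3.png',im);np.savez('w3',im=im,d=d,T=k[3],f=np.array(k[:3]))
P=cloud(k,d)
m=(P[...,2]>222)&(P[...,2]<232)&(np.hypot(P[...,0]-554,P[...,1]-377)<35);q=P[m]
print(m.sum(),np.median(q,0),cv2.minEnclosingCircle(q[:,:2].astype(np.float32)),proj(k,(554.5,377,227)))
E
```

```text
[556.3036384  371.17095294 327.73668577] 85.5953292336221 [ 0.57  0.44  1.01 -0.    1.69  0.65] 3.75
1212 [557.15642185 377.73361779 225.85325799] ((557.0862426757812, 377.0268249511719), 17.799596786499023) (np.float64(321.8310603355083), np.float64(177.3975502274118))
```

View pics/w3.png

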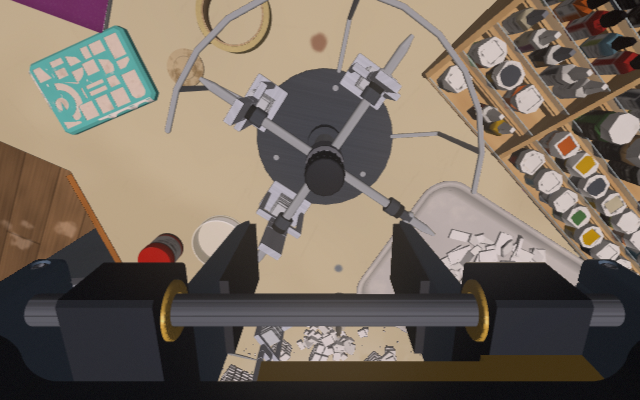

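The knob is at (325,172) in the wrist view and the empty hook points to (432,235). The hoop's ends are at (168,130) and (475,190). Getting the angles from depth.

```bash
cat > ang.py <<'E'
from h import *
def an(P,c=(557.1,377.2)):
    X=P[...,:2]-c;r=np.hypot(X[...,0],X[...,1]);a=np.degrees(np.arctan2(X[...,1],X[...,0]))
    hk=(abs(P[...,2]-163)<5)&(r>112)&(r<148);hp=(abs(P[...,2]-162)<6)&(abs(r-166)<7)
    for z0 in np.arange(-180,180,5):
        pass
    aa=a[hk];res=[]
    th=np.radians(aa*4);m=np.degrees(np.angle(np.exp(1j*th).mean()))/4
    dev=(aa-m+45)%90-45
    for q in range(4):
        c0=(m+90*q+180)%360-180;dd=(aa-c0+180)%360-180;g=abs(dd)<6
        if g.sum()>10: print('hook',round(c0+np.median(dd[g]),2),g.sum(),'rmax',r[hk][g].max().round(1))
    h=np.sort(a[hp]%360);
    print('hoop n',len(h)); g=np.diff(np.r_[h,h[0]+360]);i=np.argsort(g)[-3:]
    for j in i: print(' gap from',h[j].round(1),'size',g[j].round(1))
    print(' hoop circ',circ(P[(abs(P[...,2]-162)<6)&(abs(r-166)<12)],166,c)[:2])
E
python3 - <<'E'
from ang import *
z=np.load('w3.npz');k=(*z['f'],z['T']);an(cloud(k,z['d']))
import pickle
D=pickle.load(open('d0.pkl','rb'))
for n in D: print(n);an(cloud(D[n][2],D[n][1]),(555.5,377))
s,h=head();print(totool(h,557.1-556.4,377.2-371.1))
E
```

```text
hook -38.29 244 rmax 147.8
hook 51.6 364 rmax 147.8
hook 141.26 332 rmax 147.7
hook -128.07 62 rmax 140.1
hoop n 2734
 gap from 67.3 size 0.3
 gap from 67.7 size 37.1
 gap from 165.1 size 178.2
 hoop circ (array([557.13695959, 376.93839867]), np.float64(164.18059675689986))
scene
hook -38.15 55 rmax 147.2
hook 51.68 86 rmax 147.7
hook 141.36 84 rmax 147.7
hook -128.46 69 rmax 147.7
hoop n 801
 gap from 0.1 size 0.9
 gap from 53.3 size 1.0
 gap from 165.2 size 178.3
 hoop circ (array([556.39119505, 376.79883047]), np.float64(164.72547708019576))
side
hook -38.09 67 rmax 147.2
hook 52.01 125 rmax 147.8
hook 141.14 116 rmax 147.7
hook -129.24 70 rmax 147.4
hoop n 1128
 gap from 9.9 size 1.0
 gap from 353.0 size 1.3
 gap from 165.1 size 177.6
 hoop circ (array([555.08907253, 377.00469303]), np.float64(164.48399962291188))
(np.float64(6.135743833536917), np.float64(0.22945066836544786))
```

play_rows(
  series=[
    {"grip":7,"tx":0.6,"ty":0,"tz":3,"turn":0},
    {"grip":7,"tx":0,"ty":0,"tz":4,"turn":0},
    {"grip":7,"tx":0,"ty":0,"tz":4,"turn":0},
    {"grip":7,"tx":0,"ty":0,"tz":2.4,"turn":0},
    {"grip":7,"tx":0,"ty":0,"tz":0,"turn":0},
  ],
)

```text
t: 4.25
tcp_pos: [554.2, 376.6, 189.3]
tcp_rot: [-2.303, -2.135, 0.014]
force: [-0.6, 0.8, 0.3]
finger_gap: 70.0
grip_force: 0.0
```

play_rows(
  series=[
    {"grip":3,"tx":0,"ty":0,"tz":0,"turn":0},
    {"grip":3,"tx":0,"ty":0,"tz":0,"turn":0},
    {"grip":3,"tx":0,"ty":0,"tz":0,"turn":0},
    {"grip":3,"tx":0,"ty":0,"tz":0,"turn":0},
    {"grip":3,"tx":0,"ty":0,"tz":0,"turn":0},
  ],
  grip_force=25,
)

```text
t: 4.75
tcp_pos: [556.2, 379.2, 194.6]
tcp_rot: [2.3, 2.14, 0.002]
force: [0.2, -0.6, -0.6]
finger_gap: 33.0
grip_force: 0.0
```

play_rows(
  series=[
    {"grip":2.8,"tx":0,"ty":0,"tz":0,"turn":0},
    {"grip":2.8,"tx":0,"ty":0,"tz":0,"turn":0},
  ],
)

```text
t: 4.95
tcp_pos: [556.0, 379.0, 193.9]
tcp_rot: [2.3, 2.14, 0.0]
force: [-0.4, 0.2, 0.6]
finger_gap: 27.8
grip_force: 0.0
```

```bash
python3 - <<'E'
from h import *
s,h=head();print(s['tcp_pos'],s['finger_gap'],s['grip_force'],s['force'],np.degrees(h),s['joint_vel'].round(3))
im,d,k=cam('wrist');np.savez('w4',im=im,d=d,T=k[3],f=np.array(k[:3]));cv2.imwrite('pics/w4.png',im)
E
```

```text
[555.96740031 378.97747751 193.89281671] 27.804825432176404 0.0 [-0.43212044  0.15762225  0.62914153] 85.87352347566272 [-0.     0.002  0.002  0.001 -0.002 -0.   ]
```

View pics/w4.png

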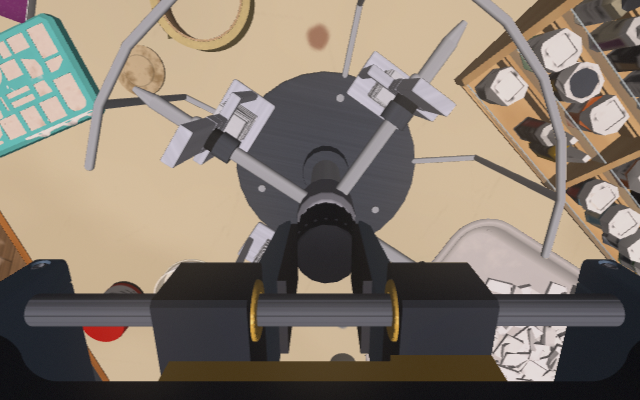

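The knob at (325,250) is between the fingers, but with no contact force yet. Closing further.

play_rows(
  series=[
    {"grip":2,"tx":0,"ty":0,"tz":0,"turn":0},
    {"grip":2,"tx":0,"ty":0,"tz":0,"turn":0},
    {"grip":2,"tx":0,"ty":0,"tz":0,"turn":0},
  ],
  grip_force=25,
)

```text
t: 5.3
tcp_pos: [556.0, 379.0, 193.8]
tcp_rot: [2.3, 2.14, -0.0]
force: [-1.0, 0.1, 0.2]
finger_gap: 20.2
grip_force: 0.0
```

```bash
python3 - <<'E'
from h import *
s,h=head();print(s['tcp_pos'],s['finger_gap'],s['grip_force'],s['force'])
z=np.load('w4.npz');k=(*z['f'],z['T']);d=z['d'];P=cloud(k,d);print(k[:3])
m=(P[...,2]>222)&(P[...,2]<232)&(np.hypot(P[...,0]-557,P[...,1]-377)<16);q=P[m];print(m.sum(),np.median(q,0),q.min(0),q.max(0))
for v in (235,250): print(v,[(u,P[v,u].round().tolist()) for u in range(262,392,8)])
E
```

```text
[555.95487476 378.97134165 193.75374734] 20.178596245632278 0.0 [-1.03758365  0.07735581  0.24021319]
(np.float64(358.2212364450085), np.float64(324.08251550871813), np.float64(194.55536107769512))
2430 [556.49803788 377.51673867 225.94304011] [541.18872771 361.24074442 223.6383101 ] [570.39592333 392.89027348 231.91492175]
235 [(262, [488.0, 322.0, 63.0]), (270, [496.0, 321.0, 63.0]), (278, [536.0, 399.0, 247.0]), (286, [539.0, 399.0, 247.0]), (294, [542.0, 396.0, 242.0]), (302, [545.0, 389.0, 225.0]), (310, [549.0, 389.0, 226.0]), (318, [553.0, 388.0, 225.0]), (326, [557.0, 388.0, 225.0]), (334, [561.0, 388.0, 226.0]), (342, [566.0, 387.0, 226.0]), (350, [570.0, 388.0, 227.0]), (358, [573.0, 395.0, 245.0]), (366, [576.0, 396.0, 248.0]), (374, [580.0, 395.0, 246.0]), (382, [619.0, 284.0, -1.0]), (390, [629.0, 283.0, -1.0])]
250 [(262, [490.0, 314.0, 83.0]), (270, [534.0, 399.0, 263.0]), (278, [537.0, 399.0, 262.0]), (286, [540.0, 397.0, 260.0]), (294, [542.0, 392.0, 249.0]), (302, [544.0, 380.0, 226.0]), (310, [548.0, 380.0, 226.0]), (318, [552.0, 380.0, 226.0]), (326, [557.0, 380.0, 226.0]), (334, [561.0, 379.0, 225.0]), (342, [565.0, 379.0, 226.0]), (350, [569.0, 379.0, 227.0]), (358, [571.0, 396.0, 261.0]), (366, [574.0, 397.0, 263.0]), (374, [578.0, 396.0, 264.0]), (382, [581.0, 396.0, 263.0]), (390, [601.0, 346.0, 164.0])]
```

```bash
python3 - <<'E'
from h import *
for n in ('w2','w3','w4'):
    z=np.load(n+'.npz');T=np.array(get_calibration('wrist')['T_tool_cam']);k=(*z['f'],T);Q=cloud(k,z['d'])
    m=(abs(Q[...,0])<25)&(abs(Q[...,1])<60)&(Q[...,2]>-120)&(Q[...,2]<(30 if n!='w4' else -36))
    q=Q[m];print(n,m.sum(),np.nanpercentile(q[:,2],[50,90,98,99.9]).round(1))
    for s in(-1,1):
        a=q[(q[:,1]*s>0)];b=a[a[:,2]>a[:,2].max()-8];print(s,b.min(0).round(1),b.max(0).round(1))
im,d,k=cam('wrist');cv2.imwrite('pics/w5.png',im);np.savez('w5',im=im,d=d,T=k[3],f=np.array(k[:3]))
im,d,k=cam('side');cv2.imwrite('pics/s5.png',cv2.resize(im[100:330,130:430],None,fx=2.6,fy=2.6))
E
```

```text
w2 12169 [-87.4 -48.6 -38.1 -34.8]
-1 [-14.7 -53.8 -41.6] [ 19.2 -44.9 -33.6]
1 [-15.4  44.5 -41.6] [ 19.3  52.2 -33.6]
w3 10435 [-86.9 -48.9 -38.3 -35. ]
-1 [-15.1 -44.5 -41.9] [ 19.1 -35.1 -34. ]
1 [-14.7  34.6 -42.3] [ 19.   43.9 -34.4]
w4 6032 [-82.3 -49.  -39.4 -36.1]
-1 [-15.1 -23.1 -44. ] [ 19.1 -14.3 -36. ]
1 [-15.3  13.8 -44. ] [ 19.1  22.5 -36. ]
```

View pics/s5.png

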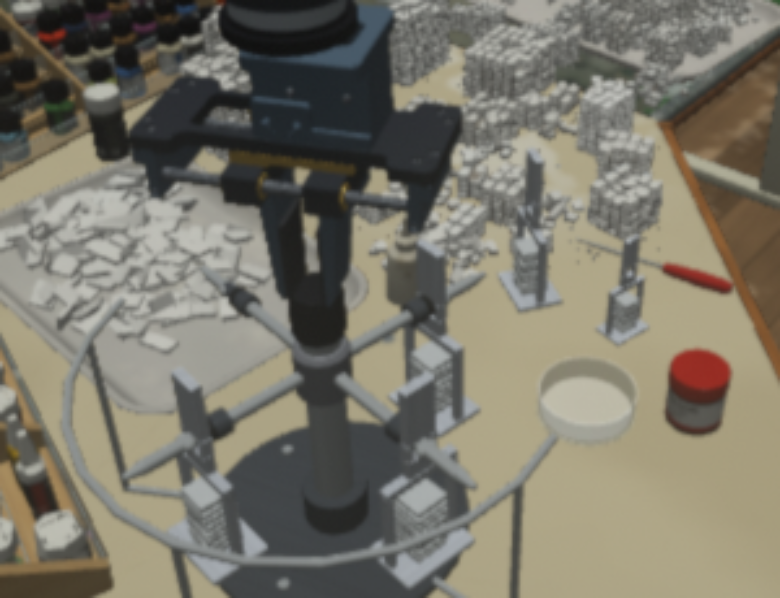

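The side view shows the fingers ending at the knob's top, not around it. The wrist depth agrees: the finger tips are about 34 mm short of the reported TCP. I'll allow for that offset: open, go 34 mm lower, and close again.

play_rows(
  series=[
    {"grip":7,"tx":-0.2,"ty":0.1,"tz":-0.5,"turn":0},
    {"grip":7,"tx":0,"ty":0,"tz":0,"turn":0},
    {"grip":7,"tx":0,"ty":0,"tz":0,"turn":0},
    {"grip":7,"tx":0,"ty":0,"tz":0,"turn":0},
    {"grip":7,"tx":0,"ty":0,"tz":0,"turn":0},
  ],
)

```text
t: 5.9
tcp_pos: [556.8, 376.9, 198.7]
tcp_rot: [2.3, 2.14, -0.0]
force: [0.3, -0.2, 0.2]
finger_gap: 57.3
grip_force: 0.0
```

play_rows(
  series=[
    {"grip":7,"tx":0,"ty":0,"tz":1,"turn":0},
    {"grip":7,"tx":0,"ty":0,"tz":1,"turn":0},
    {"grip":7,"tx":0,"ty":0,"tz":1,"turn":0},
    {"grip":7,"tx":0,"ty":0,"tz":0.9,"turn":0},
    {"grip":7,"tx":0,"ty":0,"tz":0,"turn":0},
  ],
)

```text
t: 6.4
tcp_pos: [555.8, 376.2, 157.5]
tcp_rot: [-2.299, -2.14, 0.006]
force: [0.6, -0.1, -0.2]
finger_gap: 69.7
grip_force: 0.0
```

play_rows(
  series=[
    {"grip":3,"tx":0,"ty":0,"tz":0,"turn":0},
    {"grip":3,"tx":0,"ty":0,"tz":0,"turn":0},
    {"grip":3,"tx":0,"ty":0,"tz":0,"turn":0},
    {"grip":3,"tx":0,"ty":0,"tz":0,"turn":0},
    {"grip":3,"tx":0,"ty":0,"tz":0,"turn":0},
  ],
  grip_force=25,
)

```text
t: 6.9
tcp_pos: [557.1, 377.0, 160.2]
tcp_rot: [2.3, 2.14, 0.001]
force: [-0.0, -0.4, 1.4]
finger_gap: 35.0
grip_force: 25.0
```

```bash
python3 - <<'E'
from h import *
s,h=head();print(s['tcp_pos'],s['finger_gap'],s['grip_force'],s['force'],np.degrees(h),s['joint_pos'].round(2))
E
```

```text
[557.07482873 376.96974406 160.18961667] 35.006553699431926 25.00018447637558 [-0.00894409 -0.39857128  1.44650391] 85.87445352894325 [ 0.58  0.48  1.35 -0.    1.31  0.65]
```

play_rows(
  series=[
    {"grip":3,"tx":0,"ty":0,"tz":0,"turn":0.1},
    {"grip":3,"tx":0,"ty":0,"tz":0,"turn":0.1},
    {"grip":3,"tx":0,"ty":0,"tz":0,"turn":0.1},
    {"grip":3,"tx":0,"ty":0,"tz":0,"turn":0.1},
    {"grip":3,"tx":0,"ty":0,"tz":0,"turn":0.1},
  ],
)

```text
t: 7.4
tcp_pos: [557.7, 376.8, 160.2]
tcp_rot: [2.76, 1.499, 0.003]
force: [2.0, -1.0, 0.3]
finger_gap: 35.7
grip_force: 25.0
```

play_rows(
  series=[
    {"grip":3,"tx":0,"ty":0,"tz":0,"turn":0.1},
    {"grip":3,"tx":0,"ty":0,"tz":0,"turn":0.1},
    {"grip":3,"tx":0,"ty":0,"tz":0,"turn":0.1},
    {"grip":3,"tx":0,"ty":0,"tz":0,"turn":0.1},
    {"grip":3,"tx":0,"ty":0,"tz":0,"turn":0.1},
  ],
)

```text
t: 7.9
tcp_pos: [558.2, 376.2, 160.2]
tcp_rot: [3.044, 0.769, 0.004]
force: [2.5, -2.0, -0.7]
finger_gap: 35.7
grip_force: 25.0
```

play_rows(
  series=[
    {"grip":3,"tx":0,"ty":0,"tz":0,"turn":0.08},
    {"grip":3,"tx":0,"ty":0,"tz":0,"turn":0.06},
    {"grip":3,"tx":0,"ty":0,"tz":0,"turn":0.036},
    {"grip":3,"tx":0,"ty":0,"tz":0,"turn":0},
    {"grip":3,"tx":0,"ty":0,"tz":0,"turn":0},
  ],
)

```text
t: 8.4
tcp_pos: [558.2, 376.1, 160.2]
tcp_rot: [3.099, 0.505, 0.004]
force: [4.4, -3.0, -0.7]
finger_gap: 35.3
grip_force: 25.0
```

```bash
python3 - <<'E'
from ang import *
im,d,k=cam('wrist');s,h=head();print(s['tcp_pos'],s['finger_gap'],s['grip_force'],s['force'],np.degrees(h))
cv2.imwrite('pics/w6.png',im);np.savez('w6',im=im,d=d,T=k[3],f=np.array(k[:3]))
an(cloud(k,d))
for n in('scene','side'):
    im,d,k=cam(n);print(n);an(cloud(k,d),(555.7,377))
E
```

```text
[558.19058054 376.06570116 160.20731458] 35.11226258123795 25.002408027648926 [ 4.54874534 -3.65350244  0.44193439] 18.50748755997844
hook -15.88 1247 rmax 148.0
hook 73.45 1058 rmax 147.9
hoop n 4631
 gap from 148.9 size 0.4
 gap from 125.6 size 7.9
 gap from 149.2 size 267.6
 hoop circ (array([557.01938622, 377.96775053]), np.float64(162.48523188094433))
scene
hook 74.15 91 rmax 147.2
hook 163.79 85 rmax 147.8
hook -105.96 62 rmax 146.7
hoop n 802
 gap from 48.1 size 1.0
 gap from 29.9 size 1.1
 gap from 165.0 size 178.6
 hoop circ (array([556.48319455, 376.658446  ]), np.float64(164.79740306895638))
side
hook -15.72 72 rmax 146.1
hook 74.59 130 rmax 148.0
hook 163.65 113 rmax 147.3
hook -106.9 59 rmax 147.3
hoop n 1134
 gap from 10.1 size 1.1
 gap from 30.6 size 1.2
 gap from 165.1 size 177.6
 hoop circ (array([555.09789643, 377.1723919 ]), np.float64(164.37446870119064))
```

The carousel is at the target within about 0.3°. Releasing, lifting, going over the hanger and turning the wrist.

play_rows(
  series=[
    {"grip":7,"tx":0,"ty":0,"tz":0,"turn":0},
    {"grip":7,"tx":0,"ty":0,"tz":0,"turn":0},
    {"grip":7,"tx":0,"ty":0,"tz":0,"turn":0},
    {"grip":7,"tx":0,"ty":0,"tz":0,"turn":0},
    {"grip":7,"tx":0,"ty":0,"tz":-2,"turn":0},
  ],
)

```text
t: 9.05
tcp_pos: [554.9, 376.1, 176.9]
tcp_rot: [3.098, 0.505, -0.01]
force: [0.7, -0.2, 0.1]
finger_gap: 69.5
grip_force: 0.0
```

play_rows(
  series=[
    {"grip":7,"tx":0,"ty":0,"tz":-3,"turn":0},
    {"grip":7,"tx":0,"ty":0,"tz":-4,"turn":0},
    {"grip":7,"tx":0,"ty":0,"tz":-4,"turn":0},
    {"grip":7,"tx":0,"ty":0,"tz":-1,"turn":0},
    {"grip":7,"tx":-2.55,"ty":3.2,"tz":0,"turn":0},
  ],
)

```text
t: 9.55
tcp_pos: [544.3, 342.0, 300.2]
tcp_rot: [-3.097, -0.51, -0.006]
force: [0.8, -0.9, 0.2]
finger_gap: 70.2
grip_force: 0.0
```

play_rows(
  series=[
    {"grip":7,"tx":-2.55,"ty":3.2,"tz":0,"turn":0},
    {"grip":7,"tx":-2.55,"ty":3.2,"tz":0,"turn":0},
    {"grip":7,"tx":-2.55,"ty":3.2,"tz":0,"turn":0},
    {"grip":7,"tx":-2.55,"ty":3.2,"tz":0,"turn":0},
    {"grip":7,"tx":-2.55,"ty":3.2,"tz":0,"turn":0},
  ],
)

```text
t: 10.05
tcp_pos: [471.3, 144.9, 299.1]
tcp_rot: [3.1, 0.506, -0.002]
force: [0.9, -0.8, 0.1]
finger_gap: 70.0
grip_force: 0.0
```

play_rows(
  series=[
    {"grip":7,"tx":-2.55,"ty":3.2,"tz":0,"turn":0},
    {"grip":7,"tx":-2.55,"ty":3.2,"tz":0,"turn":0},
    {"grip":5,"tx":0,"ty":0,"tz":0,"turn":-0.14},
    {"grip":5,"tx":0,"ty":0,"tz":0,"turn":-0.14},
    {"grip":5,"tx":0,"ty":0,"tz":0,"turn":-0.14},
  ],
)

```text
t: 10.55
tcp_pos: [444.0, 69.1, 299.4]
tcp_rot: [-2.924, -1.147, 0.001]
force: [0.1, -0.0, 1.2]
finger_gap: 50.8
grip_force: 0.0
```

play_rows(
  series=[
    {"grip":5,"tx":0,"ty":0,"tz":0,"turn":-0.14},
    {"grip":5,"tx":0,"ty":0,"tz":0,"turn":-0.14},
    {"grip":5,"tx":0,"ty":0,"tz":0,"turn":-0.14},
    {"grip":5,"tx":0,"ty":0,"tz":0,"turn":-0.14},
    {"grip":5,"tx":0,"ty":0,"tz":0,"turn":-0.14},
  ],
)

```text
t: 11.05
tcp_pos: [444.0, 69.6, 299.2]
tcp_rot: [-2.352, -2.081, 0.002]
force: [-0.4, -0.2, 0.1]
finger_gap: 50.0
grip_force: 0.0
```

play_rows(
  series=[
    {"grip":5,"tx":0,"ty":0,"tz":0,"turn":-0.14},
    {"grip":5,"tx":0,"ty":0,"tz":0,"turn":-0.14},
    {"grip":5,"tx":0,"ty":0,"tz":0,"turn":-0.14},
    {"grip":5,"tx":0,"ty":0,"tz":0,"turn":-0.14},
    {"grip":5,"tx":0,"ty":0,"tz":0,"turn":0},
  ],
)

```text
t: 11.55
tcp_pos: [444.1, 69.5, 299.2]
tcp_rot: [-1.693, -2.645, 0.001]
force: [-0.2, -0.1, 0.3]
finger_gap: 50.3
grip_force: 0.0
```

```bash
python3 - <<'E'
from ang import *
im,d,k=cam('wrist');s,h=head();print(s['t'],s['tcp_pos'],s['finger_gap'],np.degrees(h),s['joint_pos'].round(2))
cv2.imwrite('pics/w7.png',im);P=cloud(k,d)
near=np.hypot(P[...,0]-444,P[...,1]-71)<50
for lo,hi in((146,158),(70,82)):
    q=P[near&(P[...,2]>lo)&(P[...,2]<hi)]
    if len(q)>4: print(len(q),np.median(q,0),cv2.minAreaRect(q[:,:2].astype(np.float32)))
print(totool(h,444.6-s['tcp_pos'][0],70.9-s['tcp_pos'][1]))
im,d,k=cam('scene');an(cloud(k,d),(555.9,377))
E
```

```text
11.6 [444.20224706  69.51207837 299.34983284] 50.02613191857753 114.60101189993087 [ 0.13  0.06  1.59  0.    1.49 -0.3 ]
185 [444.40157768  72.31698188 150.90315574] ((444.6333923339844, 71.70416259765625), (7.973820686340332, 24.447219848632812), 27.615772247314453)
107 [435.30884374  89.90611303  76.54916547] ((435.2227783203125, 90.08417510986328), (7.5908284187316895, 18.80858039855957), 29.499221801757812)
(np.float64(1.0963549657692864), np.float64(0.9394358145534247))
hook -14.91 20 rmax 147.3
hook 74.26 92 rmax 147.9
hook 163.8 83 rmax 147.1
hook -106.12 67 rmax 146.7
hoop n 798
 gap from 16.3 size 1.0
 gap from 27.4 size 1.0
 gap from 165.1 size 178.3
 hoop circ (array([556.42915624, 376.66861028]), np.float64(164.81015978024053))
```

play_rows(
  series=[
    {"grip":5,"tx":0.1,"ty":0.1,"tz":3,"turn":-0.05},
    {"grip":5,"tx":0,"ty":0,"tz":4,"turn":0},
    {"grip":5,"tx":0,"ty":0,"tz":4,"turn":0},
    {"grip":5,"tx":0,"ty":0,"tz":2,"turn":0},
    {"grip":5,"tx":0,"ty":0,"tz":0,"turn":0},
  ],
)

```text
t: 12.15
tcp_pos: [442.5, 70.4, 166.9]
tcp_rot: [-1.627, -2.681, 0.007]
force: [0.2, -0.7, 0.8]
finger_gap: 50.2
grip_force: 0.0
```

play_rows(
  series=[
    {"grip":5,"tx":0,"ty":0,"tz":2,"turn":0},
    {"grip":5,"tx":0,"ty":0,"tz":2,"turn":0},
    {"grip":5,"tx":0,"ty":0,"tz":2,"turn":0},
    {"grip":5,"tx":0,"ty":0,"tz":1,"turn":0},
    {"grip":5,"tx":0,"ty":0,"tz":1.2,"turn":0},
  ],
)

```text
t: 12.65
tcp_pos: [446.4, 70.9, 88.7]
tcp_rot: [1.627, 2.685, 0.003]
force: [-0.0, 0.3, -0.2]
finger_gap: 50.1
grip_force: 0.0
```

play_rows(
  series=[
    {"grip":3,"tx":0,"ty":0,"tz":0,"turn":0},
    {"grip":2,"tx":0,"ty":0,"tz":0,"turn":0},
    {"grip":1.6,"tx":0,"ty":0,"tz":0,"turn":0},
    {"grip":1.3,"tx":0,"ty":0,"tz":0,"turn":0},
    {"grip":1.1,"tx":0,"ty":0,"tz":0,"turn":0},
  ],
  grip_force=10,
)

```text
t: 13.15
tcp_pos: [445.4, 70.8, 88.4]
tcp_rot: [1.627, 2.687, 0.001]
force: [-0.1, -0.6, -0.1]
finger_gap: 13.2
grip_force: 0.0
```

play_rows(
  series=[
    {"grip":0.9,"tx":0,"ty":0,"tz":0,"turn":0},
    {"grip":0.7,"tx":0,"ty":0,"tz":0,"turn":0},
    {"grip":0.4,"tx":0,"ty":0,"tz":0,"turn":0},
    {"grip":0.2,"tx":0,"ty":0,"tz":0,"turn":0},
    {"grip":0.2,"tx":0,"ty":0,"tz":0,"turn":0},
  ],
  grip_force=40,
)

```text
t: 13.65
tcp_pos: [445.1, 70.7, 88.0]
tcp_rot: [1.627, 2.687, -0.0]
force: [0.3, 0.3, 1.9]
finger_gap: 8.0
grip_force: 40.0
```

```bash
python3 - <<'E'
from h import *
s,h=head();print(s['t'],s['tcp_pos'],s['finger_gap'],s['grip_force'],s['force'],np.degrees(h),s['joint_pos'].round(2))
E
```

```text
13.65 [445.08992551  70.68134694  87.97533811] 8.012416095595224 39.99982416629791 [0.31284245 0.26028144 1.85056556] 117.61821743206028 [ 0.13  0.21  1.97 -0.    0.96 -0.35]
```

Gripped at 8.0 mm. Lifting, turning in line with the hook and stopping at a standoff ahead of it.

play_rows(
  series=[
    {"grip":0.2,"tx":0,"ty":0,"tz":-1,"turn":0},
    {"grip":0.2,"tx":0,"ty":0,"tz":-2,"turn":0},
    {"grip":0.2,"tx":0,"ty":0,"tz":-2,"turn":0},
    {"grip":0.2,"tx":0,"ty":0,"tz":-1,"turn":0},
    {"grip":0.2,"tx":0,"ty":0,"tz":0,"turn":-0.11},
  ],
)

```text
t: 14.15
tcp_pos: [446.2, 70.9, 149.5]
tcp_rot: [1.472, 2.772, 0.003]
force: [0.3, 0.7, -1.6]
finger_gap: 8.1
grip_force: 40.0
```

play_rows(
  series=[
    {"grip":0.2,"tx":0,"ty":0,"tz":0,"turn":-0.14},
    {"grip":0.2,"tx":0,"ty":0,"tz":0,"turn":-0.14},
    {"grip":0.2,"tx":0,"ty":0,"tz":0,"turn":-0.14},
    {"grip":0.2,"tx":0,"ty":0,"tz":0,"turn":-0.14},
    {"grip":0.2,"tx":0,"ty":0,"tz":0,"turn":-0.14},
  ],
)

```text
t: 14.65
tcp_pos: [444.7, 70.7, 147.6]
tcp_rot: [-0.427, -3.112, 0.0]
force: [0.4, -0.2, -1.6]
finger_gap: 7.7
grip_force: 40.0
```

play_rows(
  series=[
    {"grip":0.2,"tx":-0.6,"ty":3,"tz":0,"turn":0},
    {"grip":0.2,"tx":-0.6,"ty":3,"tz":0,"turn":0},
    {"grip":0.2,"tx":-0.6,"ty":3,"tz":0,"turn":0},
    {"grip":0.2,"tx":-0.6,"ty":3,"tz":0,"turn":0},
    {"grip":0.2,"tx":0,"ty":0,"tz":0,"turn":0},
  ],
)

```text
t: 15.15
tcp_pos: [502.8, 182.5, 147.4]
tcp_rot: [0.433, 3.111, 0.003]
force: [-0.3, -0.3, -1.3]
finger_gap: 7.9
grip_force: 40.0
```

play_rows(
  series=[
    {"grip":0.2,"tx":0,"ty":0,"tz":0,"turn":0},
    {"grip":0.2,"tx":0,"ty":0,"tz":0,"turn":0},
  ],
)

```text
t: 15.35
tcp_pos: [500.4, 178.7, 147.5]
tcp_rot: [-0.437, -3.11, 0.002]
force: [-0.0, 0.2, -2.1]
finger_gap: 7.6
grip_force: 40.0
```

```bash
cat > rel.py <<'E'
from h import *
A=np.radians(-105.95);C=np.array([557.1,377.0]);U=np.array([np.cos(A),np.sin(A)]);V=np.array([-U[1],U[0]])
def rel(p): d=np.asarray(p)[...,:2]-C; return d@U,d@V
E
python3 - <<'E'
from rel import *
s,h=head();print(s['t'],s['tcp_pos'],s['finger_gap'],s['force'],np.degrees(h),s['joint_pos'].round(2),'rel',rel(s['tcp_pos']))
for n in('scene','side','wrist'):
    im,d,k=cam(n);np.savez('n_'+n,im=im,d=d,T=k[3],f=np.array(k[:3]));cv2.imwrite(f'pics/n_{n}.png',im)
    P=cloud(k,d);r,v=rel(P);Z=P[...,2]
    m=(abs(Z-160)<9)&(r>112)&(r<149)&(abs(v)<12);
    if m.sum()>5: print(n,'peg',m.sum(),'v med',np.median(v[m]).round(2),'min/max',v[m].min().round(1),v[m].max().round(1),'zmax',np.percentile(Z[m],95).round(1))
    # hanger bits: base plate z 52-75
    for lo,hi in((60,75),(120,140),(150,175)):
        m=(Z>lo)&(Z<hi)&(abs(r-195)<35)&(abs(v)<34)
        if m.sum()>10: print(n,lo,hi,m.sum(),'r',np.percentile(r[m],[2,50,98]).round(1),'v',np.percentile(v[m],[1,50,99]).round(1))
    print(n,proj(k,[*(C+150*U),160]),proj(k,[*s['tcp_pos'][:2],160]))
E
```

```text
15.35 [500.36807355 178.73100243 147.49102152] 7.585680741479555 [-0.0294704   0.18789343 -2.11223342] 164.0113406480456 [ 0.32  0.27  1.71 -0.    1.16 -0.97] rel (np.float64(206.22585385436406), np.float64(-0.06385161709150111))
scene peg 69 v med -1.36 min/max -6.3 7.7 zmax 166.2
scene 60 75 208 r [183.4 194.  224.3] v [-30.2 -12.1  30. ]
scene 120 140 96 r [201.  203.1 209.5] v [-30.1  -7.7  28.1]
scene 150 175 71 r [201.  202.7 209.5] v [-13.2  -2.1  12.6]
scene (np.float64(279.89448485431626), np.float64(176.27654750902178)) (np.float64(298.99416717011053), np.float64(163.2964924918024))
side peg 64 v med -3.45 min/max -8.8 5.0 zmax 165.6
side 60 75 272 r [184.6 195.4 224.9] v [-31.4  -8.9  27.5]
side 120 140 144 r [201.5 204.2 210.5] v [-31.4  -3.2  28.5]
side 150 175 100 r [201.5 204.2 210.1] v [-13.9  -1.   11.6]
side (np.float64(291.1148717129349), np.float64(194.40098738535457)) (np.float64(303.1384637768264), np.float64(180.04301425721005))
wrist peg 1110 v med -2.34 min/max -8.7 7.0 zmax 164.4
wrist 60 75 1717 r [183.9 210.4 226.9] v [-30.4 -14.6  27.3]
wrist 120 140 417 r [201.7 204.8 208.7] v [-30.7 -23.1 -12.2]
wrist 150 175 212 r [201.4 205.2 208.9] v [-13.  -12.4 -11.9]
wrist (np.float64(418.61920710916746), np.float64(234.6461901171352)) (np.float64(322.7399756721378), np.float64(234.6904057661446))
```

```bash
python3 - <<'E'
from rel import *
z=np.load('n_wrist.npz');k=(*z['f'],z['T']);P=cloud(k,z['d']);r,v=rel(P);Z=P[...,2]
for a in range(84,152,5):
    m=(abs(Z-160)<10)&(abs(r-a-2.5)<2.5)&(abs(v)<14)
    if m.sum()<8: continue
    t=m&(Z>np.percentile(Z[m],70))
    # least squares circle centre in (v,z) cross-section
    q=np.c_[v[m],Z[m]];s=np.linalg.lstsq(np.c_[2*q,np.ones(len(q))],(q**2).sum(1),rcond=None)[0]
    print(a,m.sum(),'v',v[m].min().round(1),v[m].max().round(1),'zmax',Z[m].max().round(1),'ridge v',np.mean(v[t]).round(2),'circ',s[:2].round(1),np.sqrt(max(0,s[2]+s[0]**2+s[1]**2)).round(1))
for lo,hi in((40,80),(125,145)):
  for n in('wrist','scene','side'):
    z=np.load(f'n_{n}.npz');k=(*z['f'],z['T']);P=cloud(k,z['d']);rr,vv=rel(P);m=(P[...,2]>lo)&(P[...,2]<hi)&(abs(rr-206)<30)&(abs(vv)<36);q=P[m]
    hst,e=np.histogram(q[:,2],np.arange(lo,hi+1,1));i=hst.argmax();g=(q[:,2]>e[i]-1.5)&(q[:,2]<e[i]+2.5);print(n,lo,'zmode',e[i],hst[i],np.median(q[g,2]).round(1),'r',rr[m][g].min().round(1),rr[m][g].max().round(1),'v',vv[m][g].min().round(1),vv[m][g].max().round(1))
E
```

```text
84 256 v -9.9 6.9 zmax 169.0 ridge v -1.16 circ [ -0.6 159.3] 8.5
89 281 v -9.8 7.2 zmax 169.2 ridge v -0.7 circ [ -0.7 159.5] 8.4
94 283 v -9.7 8.1 zmax 168.9 ridge v -0.52 circ [ -0.8 159.7] 7.7
99 310 v -8.9 7.4 zmax 168.2 ridge v -1.08 circ [ -0.9 160. ] 6.4
104 155 v -6.2 4.3 zmax 165.7 ridge v -0.7 circ [ -0.7 159.9] 4.6
109 193 v -8.7 7.0 zmax 165.2 ridge v -0.36 circ [ -0.8 157. ] 7.4
114 211 v -8.3 6.4 zmax 165.3 ridge v -1.01 circ [ -0.8 158.4] 6.0
119 148 v -5.8 3.2 zmax 165.1 ridge v -1.27 circ [ -1.  160.1] 4.2
124 147 v -5.9 3.2 zmax 165.2 ridge v -1.18 circ [ -1.1 160.1] 4.1
129 149 v -5.8 3.3 zmax 165.3 ridge v -1.03 circ [ -1.  159.9] 4.2
134 149 v -5.8 3.5 zmax 164.8 ridge v -1.1 circ [ -1. 160.] 4.1
139 124 v -4.8 3.1 zmax 164.0 ridge v -0.92 circ [ -1.  160.1] 3.1
144 86 v -3.6 2.0 zmax 163.9 ridge v -1.01 circ [ -0.9 160. ] 2.2
149 24 v -2.7 1.3 zmax 162.4 ridge v -1.06 circ [ -1.1 160. ] 1.6
wrist 40 zmode 64 782 64.7 r 183.2 227.3 v -30.5 28.7
scene 40 zmode 66 43 66.2 r 183.0 225.4 v -30.4 30.6
side 40 zmode 65 64 65.5 r 183.4 227.9 v -31.6 28.3
wrist 125 zmode 136 184 136.7 r 201.6 208.7 v -30.7 -12.0
scene 125 zmode 137 16 137.5 r 199.7 209.1 v -29.3 28.1
side 125 zmode 137 23 137.5 r 200.9 211.5 v -30.2 29.0
```

View pics/n_wrist.png

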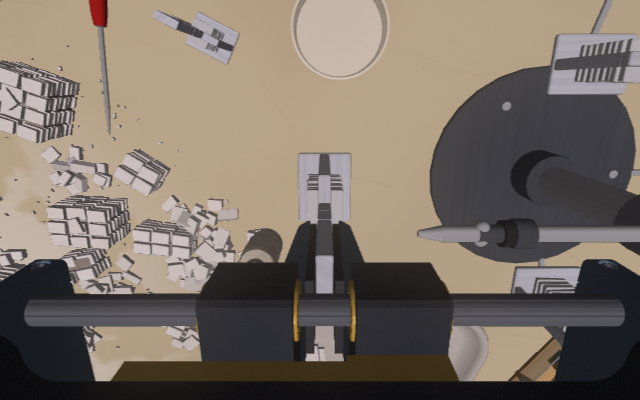

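In the wrist view the peg tip is at (420,234), the balls at about (482,235) and the stop starts at about (500,235). The stop face is at r ≈ 102. The peg axis and the hanger centre agree within a millimetre, so sliding on.

play_rows(
  series=[
    {"grip":0.2,"tx":0,"ty":1,"tz":0,"turn":0},
    {"grip":0.2,"tx":0,"ty":1.5,"tz":0,"turn":0},
    {"grip":0.2,"tx":0,"ty":1.5,"tz":0,"turn":0},
    {"grip":0.2,"tx":0,"ty":0.6,"tz":0,"turn":0},
    {"grip":0.2,"tx":0,"ty":0,"tz":0,"turn":0},
  ],
)

```text
t: 16.0
tcp_pos: [514.0, 225.1, 147.5]
tcp_rot: [-0.434, -3.111, 0.0]
force: [-0.7, -1.4, -1.2]
finger_gap: 7.8
grip_force: 40.0
```

play_rows(
  series=[
    {"grip":0.2,"tx":0,"ty":0.5,"tz":0,"turn":0},
    {"grip":0.2,"tx":0,"ty":0.5,"tz":0,"turn":0},
    {"grip":0.2,"tx":0,"ty":0.5,"tz":0,"turn":0},
    {"grip":0.2,"tx":0,"ty":0.5,"tz":0,"turn":0},
    {"grip":0.2,"tx":0,"ty":0,"tz":0,"turn":0},
  ],
)

```text
t: 16.5
tcp_pos: [519.6, 243.5, 147.8]
tcp_rot: [0.436, 3.111, 0.0]
force: [-0.5, 0.2, -1.4]
finger_gap: 7.9
grip_force: 40.0
```

```bash
cat > st.py <<'E'
from rel import *
s,h=head();f=s['force'];print(s['t'],s['tcp_pos'].round(1),'rel',np.round(rel(s['tcp_pos']),2),'h',np.degrees(h).round(2),'F out',(f[:2]@U).round(2),'lat',(f[:2]@V).round(2),'z',f[2].round(2),s['finger_gap'])
E
python3 st.py; python3 - <<'E'
from rel import *
im,d,k=cam('wrist');P=cloud(k,d);r,v=rel(P);Z=P[...,2];cv2.imwrite('pics/w9.png',im)
for a,b,lo,hi in((110,125,150,170),(84,98,150,172),(130,175,60,68)):
    m=(Z>lo)&(Z<hi)&(r>a)&(r<b)&(abs(v)<36);print(m.sum(),v[m].min().round(1),v[m].max().round(1),np.percentile(r[m],[1,99]).round(1))
E
```

```text
16.5 [519.6 243.5 147.8] rel [138.65   0.6 ] h 164.05 F out -0.08 lat -0.56 z -1.41 7.882000959052459
414 -8.7 6.2 [110.2 121.7]
753 -10.0 7.7 [84.3 97.9]
941 -30.0 29.0 [130.4 159.4]
```

play_rows(
  series=[
    {"grip":0.2,"tx":0,"ty":0.5,"tz":0,"turn":0},
    {"grip":0.2,"tx":0,"ty":0.5,"tz":0,"turn":0},
    {"grip":0.2,"tx":0,"ty":0.4,"tz":0,"turn":0},
    {"grip":0.2,"tx":0,"ty":0.2,"tz":0,"turn":0},
    {"grip":0.2,"tx":0,"ty":0,"tz":0,"turn":0},
  ],
)

```text
t: 17.05
tcp_pos: [523.8, 258.7, 147.7]
tcp_rot: [-0.436, -3.111, 0.0]
force: [-0.6, -0.6, -2.6]
finger_gap: 8.1
grip_force: 40.0
```

play_rows(
  series=[
    {"grip":0.2,"tx":0,"ty":0.1,"tz":0,"turn":0},
    {"grip":0.2,"tx":0,"ty":0.1,"tz":0,"turn":0},
    {"grip":0.2,"tx":0,"ty":0.1,"tz":0,"turn":0},
  ],
)

```text
t: 17.35
tcp_pos: [524.5, 261.1, 147.8]
tcp_rot: [-0.437, -3.111, 0.001]
force: [-0.6, -0.3, -1.5]
finger_gap: 7.8
grip_force: 40.0
```

play_rows(
  series=[
    {"grip":0.2,"tx":0,"ty":0.1,"tz":0,"turn":0},
    {"grip":0.2,"tx":0,"ty":0.1,"tz":0,"turn":0},
    {"grip":0.2,"tx":0,"ty":0.1,"tz":0,"turn":0},
  ],
)

```text
t: 17.65
tcp_pos: [525.1, 263.7, 147.6]
tcp_rot: [-0.437, -3.111, 0.002]
force: [-0.8, -0.7, -1.7]
finger_gap: 7.8
grip_force: 40.0
```

```bash
python3 st.py
```

```text
17.65 [525.1 263.7 147.6] rel [117.75   0.41] h 164.02 F out 0.91 lat -0.53 z -1.72 7.825853189334681
```

play_rows(
  series=[
    {"grip":0.2,"tx":0,"ty":0.1,"tz":0,"turn":0},
    {"grip":0.2,"tx":0,"ty":0.1,"tz":0,"turn":0},
  ],
)

```text
t: 17.85
tcp_pos: [526.0, 266.3, 147.8]
tcp_rot: [0.437, 3.111, 0.001]
force: [-1.0, -1.0, -1.4]
finger_gap: 7.6
grip_force: 40.0
```

play_rows(
  series=[
    {"grip":0.2,"tx":0,"ty":0.1,"tz":0,"turn":0},
    {"grip":0.2,"tx":0,"ty":0.1,"tz":0,"turn":0},
  ],
)

```text
t: 18.05
tcp_pos: [526.5, 268.1, 147.8]
tcp_rot: [0.436, 3.111, 0.0]
force: [-0.7, -0.7, -0.7]
finger_gap: 7.7
grip_force: 40.0
```

play_rows(
  series=[
    {"grip":0.2,"tx":0,"ty":0.1,"tz":0,"turn":0},
    {"grip":0.2,"tx":0,"ty":0.1,"tz":0,"turn":0},
  ],
)

```text
t: 18.25
tcp_pos: [527.1, 270.0, 147.8]
tcp_rot: [0.436, 3.111, 0.0]
force: [-0.5, -1.9, -1.3]
finger_gap: 8.1
grip_force: 40.0
```

play_rows(
  series=[
    {"grip":0.2,"tx":0,"ty":0.1,"tz":0,"turn":0},
    {"grip":0.2,"tx":0,"ty":0.1,"tz":0,"turn":0},
  ],
)

```text
t: 18.45
tcp_pos: [527.7, 272.4, 147.9]
tcp_rot: [0.437, 3.111, 0.002]
force: [-0.2, 1.5, -2.1]
finger_gap: 7.7
grip_force: 40.0
```

```bash
python3 st.py
```

```text
18.45 [527.7 272.4 147.9] rel [108.65   0.5 ] h 164.02 F out -1.41 lat -0.64 z -2.15 7.663976356349918
```

play_rows(
  series=[
    {"grip":0.2,"tx":0,"ty":0.1,"tz":0,"turn":0},
    {"grip":0.2,"tx":0,"ty":0.1,"tz":0,"turn":0},
  ],
)

```text
t: 18.65
tcp_pos: [528.4, 273.9, 147.9]
tcp_rot: [0.436, 3.111, 0.0]
force: [0.1, 0.5, -2.1]
finger_gap: 7.9
grip_force: 40.0
```

play_rows(
  series=[
    {"grip":0.2,"tx":0,"ty":0.05,"tz":0,"turn":0},
    {"grip":0.2,"tx":0,"ty":0,"tz":0,"turn":0},
  ],
)

```text
t: 18.85
tcp_pos: [528.5, 274.2, 147.8]
tcp_rot: [0.436, 3.111, -0.0]
force: [0.9, 0.3, -1.8]
finger_gap: 7.8
grip_force: 40.0
```

```bash
python3 st.py
```

```text
18.85 [528.5 274.2 147.8] rel [106.75   0.71] h 164.03 F out -0.57 lat 0.79 z -1.75 7.792784874450969
```

play_rows(
  series=[
    {"grip":0.2,"tx":0,"ty":0.1,"tz":0,"turn":0},
    {"grip":0.2,"tx":0,"ty":0,"tz":0,"turn":0},
  ],
)

```text
t: 19.05
tcp_pos: [528.5, 274.6, 147.8]
tcp_rot: [0.436, 3.111, -0.002]
force: [-0.4, -1.5, -1.5]
finger_gap: 7.9
grip_force: 40.0
```

play_rows(
  series=[
    {"grip":0.2,"tx":0,"ty":0.05,"tz":0,"turn":0},
    {"grip":0.2,"tx":0,"ty":0,"tz":0,"turn":0},
  ],
)

```text
t: 19.25
tcp_pos: [528.6, 275.0, 147.8]
tcp_rot: [-0.436, -3.111, 0.002]
force: [-1.0, -2.6, -0.1]
finger_gap: 8.2
grip_force: 40.0
```

```bash
python3 st.py
```

```text
19.25 [528.6 275.  147.8] rel [105.89   0.63] h 164.03 F out 2.73 lat -0.21 z -0.12 8.24430689943929
```

play_rows(
  series=[
    {"grip":0.2,"tx":0,"ty":0.1,"tz":0,"turn":0},
    {"grip":0.2,"tx":0,"ty":0,"tz":0,"turn":0},
  ],
)

```text
t: 19.45
tcp_pos: [528.8, 275.6, 147.8]
tcp_rot: [-0.436, -3.111, 0.003]
force: [-0.7, -5.7, -0.9]
finger_gap: 7.8
grip_force: 40.0
```

```bash
python3 st.py; python3 - <<'E'
from rel import *
im,d,k=cam('wrist');P=cloud(k,d);r,v=rel(P);Z=P[...,2];cv2.imwrite('pics/w10.png',im)
m=(Z>60)&(Z<68)&(abs(r-106)<32)&(abs(v)<36);print('base',np.percentile(r[m],[1,99]).round(1),v[m].min(),v[m].max())
for a in range(78,126,3):
    m=(Z>150)&(Z<170)&(r>a)&(r<a+3)&(abs(v)<13);
    if m.sum(): print(a,m.sum(),v[m].min().round(1),v[m].max().round(1))
E
```

```text
19.45 [528.8 275.6 147.8] rel [105.26   0.61] h 164.03 F out 5.65 lat 0.85 z -0.85 7.801670655741388
base [ 83.  126.3] -30.120528812302503 28.75378624195746
78 87 -5.8 3.7
81 77 -8.1 3.8
84 135 -9.5 6.0
87 66 -9.4 -2.0
90 32 -9.4 -7.5
93 15 -9.4 -7.9
96 20 -8.7 -7.5
99 49 -12.6 -4.3
102 66 -12.6 -11.4
105 66 -12.6 -11.4
108 9 -12.2 -6.0
111 10 -8.5 -7.1
114 4 -7.9 -7.4
117 6 -5.4 -4.5
120 61 -5.7 1.8
123 87 -5.8 3.4
```

Past the balls, which are now visible outside the plate, and against the stop at about 5.6 N. Easing off, lowering the eye onto the peg, releasing and rising.

play_rows(
  series=[
    {"grip":0.2,"tx":0,"ty":-0.08,"tz":0.1,"turn":0},
    {"grip":0.2,"tx":0,"ty":0,"tz":0.08,"turn":0},
    {"grip":0.2,"tx":0,"ty":0,"tz":0,"turn":0},
  ],
)

```text
t: 19.8
tcp_pos: [528.5, 275.6, 145.9]
tcp_rot: [-0.436, -3.111, 0.001]
force: [-0.2, -4.3, -0.6]
finger_gap: 8.1
grip_force: 40.0
```

```bash
python3 st.py
```

```text
19.8 [528.5 275.6 145.9] rel [105.34   0.41] h 164.03 F out 4.21 lat 1.05 z -0.64 8.080547777087626
```

play_rows(
  series=[
    {"grip":0.8,"tx":0,"ty":0,"tz":0,"turn":0},
    {"grip":1.0,"tx":0,"ty":0,"tz":0,"turn":0},
    {"grip":1.4,"tx":0,"ty":0,"tz":0,"turn":0},
    {"grip":2,"tx":0,"ty":0,"tz":0,"turn":0},
    {"grip":3,"tx":0,"ty":0,"tz":0,"turn":0},
  ],
  grip_force=5,
)

```text
t: 20.3
tcp_pos: [529.1, 276.6, 146.2]
tcp_rot: [0.436, 3.11, 0.002]
force: [0.1, 0.3, -0.2]
finger_gap: 25.3
grip_force: 0.0
```

play_rows(
  series=[
    {"grip":4,"tx":0,"ty":0,"tz":0,"turn":0},
    {"grip":4,"tx":0,"ty":0,"tz":0,"turn":0},
    {"grip":4,"tx":0,"ty":0,"tz":-0.5,"turn":0},
    {"grip":4,"tx":0,"ty":0,"tz":-1,"turn":0},
    {"grip":4,"tx":0,"ty":0,"tz":-2,"turn":0},
  ],
)

```text
t: 20.8
tcp_pos: [528.0, 275.5, 180.8]
tcp_rot: [-0.436, -3.109, 0.002]
force: [1.0, 0.2, -0.2]
finger_gap: 40.1
grip_force: 0.0
```

play_rows(
  series=[
    {"grip":4,"tx":0,"ty":0,"tz":-3,"turn":0},
    {"grip":4,"tx":0,"ty":0,"tz":-3,"turn":0},
    {"grip":4,"tx":0,"ty":0,"tz":-3,"turn":0},
    {"grip":4,"tx":0,"ty":-3,"tz":0,"turn":0},
    {"grip":4,"tx":0,"ty":0,"tz":0,"turn":0},
  ],
)

```text
t: 21.3
tcp_pos: [520.4, 245.1, 273.7]
tcp_rot: [0.439, 3.108, 0.001]
force: [-0.7, 1.2, -0.3]
finger_gap: 40.2
grip_force: 0.0
```

```bash
python3 - <<'E'
from ang import *
from rel import rel
im,d,k=cam('wrist');P=cloud(k,d);r,v=rel(P);Z=P[...,2];cv2.imwrite('pics/w11.png',im);s,h=head();print(s['t'],s['tcp_pos'])
for lo,hi in((58,67),(130,139),(203,214)):
    m=(Z>lo)&(Z<hi)&(abs(r-106)<32)&(abs(v)<36);print(lo,m.sum(),'r',np.percentile(r[m],[1,99]).round(1),'v',v[m].min().round(1),v[m].max().round(1),'z',np.median(Z[m]).round(1))
for n in('scene','side'):
    im,d,k=cam(n);an(cloud(k,d),(556,377))
    if n=='side': cv2.imwrite('pics/s11.png',cv2.resize(im[110:350,130:430],None,fx=2.5,fy=2.5))
E
```

```text
21.35 [520.50042793 246.27103362 272.65036823]
58 750 r [ 84.3 127.8] v -30.4 18.6 z 62.8
130 234 r [101.7 109.7] v -30.3 28.8 z 134.7
203 320 r [101.6 109.5] v -12.3 12.2 z 208.7
hook -15.03 21 rmax 146.7
hook 74.17 91 rmax 146.9
hook 163.89 87 rmax 147.8
hook -106.46 56 rmax 147.0
hoop n 800
 gap from 64.7 size 1.2
 gap from 41.9 size 1.2
 gap from 165.5 size 177.9
 hoop circ (array([556.49462316, 376.62505513]), np.float64(164.80246445712618))
hook -15.75 75 rmax 147.5
hook 74.85 129 rmax 147.7
hook 163.87 112 rmax 147.8
hook -107.2 29 rmax 146.9
hoop n 1134
 gap from 7.7 size 0.9
 gap from 3.3 size 0.9
 gap from 165.5 size 176.9
 hoop circ (array([555.08445139, 377.17069818]), np.float64(164.36086552137093))
```

View pics/w11.png

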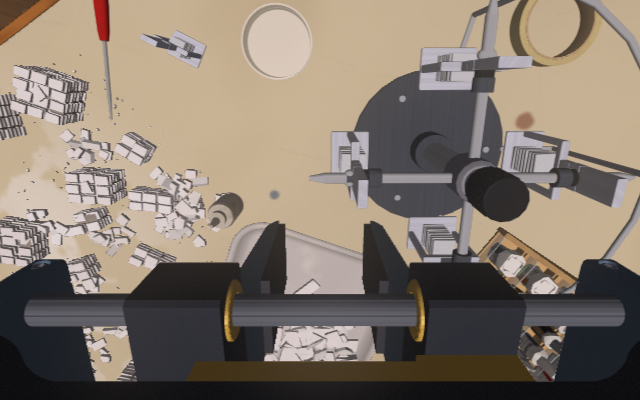

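The hanger hangs upright on the front hook near (355,172). Its plate spans r ≈ 101.6–109.6, which puts it against the stop with the balls outside. The surroundings look unchanged.

```bash
python3 -c "
from bench import bot
print(bot.job_done())"
```

```text
the job is handed in; nothing more can be done
None
```

I handed the job in after about 21 s of robot time: the empty hook faces the open front within about 0.5°, and the hanger is upright on it, past the ball catches and against the stop (pressed to about 5.7 N).

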